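Wedge an embroidery frame up to its height stop

TASK

Set the embroidery frame to working height: pick up the tapered wooden wedge, lay it flat on the stand's sill and slide it thin end first, square and centred, under the frame's front bar, so that the wedge alone lifts the bar until it comes up to the tip of the brass height stop's screw and bears snugly against it. Push gently and feel for the stop: nipped tight enough not to rattle, never rammed; do not lean on or lift the frame by hand, and leave the other things on the bench where they are. Finish with the wedge left in place holding the bar and everything let go.

Things in the scene. Friction and masses are not known exactly. Their poses are not given: they have to be found in the camera images.
- wedge: Loose tapered wedge of plain wood, 165 mm long, 38 mm wide, 90 g. Thickness runs evenly from 26 mm at the butt (-x end) to 4 mm at the thin end (+x end): 1 mm of lift per 7.5 mm of slide. Origin: middle of the flat underside; x along it to the thin end, z up. It starts flat on the bench to the left or right of the sill, thin end pointing roughly away from the robot.
- wedge_tip (a point): Middle of the lower edge of the wedge's thin end (82.5 mm ahead of the wedge's origin along its x).
- stand: Heavy light-wood table stand, fixed. Origin: on the bench under the middle of the frame's front bar; x away from the robot, square to the bar, y along the bar to the left, z up. A front rail, top 25 mm above the bench, lies under the bar (x -0.03 to 0.06, y to 0.235 either side); two rest blocks on it at y +-0.165 carry the bar. A post 18 mm square, 130 mm high, stands at x 0.047, y 0.12.
- sill_mid (a point): Point on the top of the stand's centre sill, on its centre line, straight below the near lower edge of the front bar (stand x -0.02, 25 mm above the bench). The sill is a flat plank 80 mm wide, along the stand's x, on which the wedge slides; its top is level with the rail's and reaches from stand x -0.245 (robot side) to 0.135.
- frame: Bare dark-red wooden embroidery frame, 400 x 400 mm, hinged to the stand at its rear bar 360 mm beyond the front bar, so the front bar swings up. Front bar 40 mm deep, 400 mm long, 38 mm high. Origin: middle of the front bar's underside, at the start 8 mm above the sill. The front bar weighs down with about 5.5 to 9 N; friction of wedge on sill and bar is about 0.25 to 0.35.
- bar_edge (a point): Middle of the near lower edge of the front bar, which rides up on the wedge. Once the wedge carries the bar it takes a steady push of some 3 to 8 N; when the bar has met the stop the push climbs by some 1.5 to 2.5 N for each mm that the wedge goes on. A good nip between bar and stop is 5 to 15 N, with two to three times the steady push.
- stop: Brass height stop clamped on the post, fixed: a finger over the front bar (stand x 0, y 0.12), with an upright steel adjusting screw, 8 mm thick, whose round tip is the height mark that the bar's top must come up to. Origin: on the finger's underside, at the screw's axis. The tip hangs 4 to 7.5 mm below it, set anew each time and not measured, and starts 3.5 to 10.5 mm above the bar's top.
- packer: Bystander: a loose parallel piece of the same plain wood, 150 x 38 x 16 mm, not tapered. It lies on the other side of the sill from the wedge. Origin: middle of the underside.
- snips: Bystander: thread snips with green handles, 120 mm long, lying on the bench. Origin near the middle.
- spool: Bystander: thread spool standing upright, 40 mm across, 55 mm high. Origin: centre of its underside.
- pin_tin: Bystander: flat round steel pin tin, 64 mm across, 24 mm high. Origin: centre of its underside.
There are look-alikes about, which are no part of the job. What is shaped like the wedge but green is not meant.

How it is judged:
By the outcome, as a careful person would: the job done as asked, in the order asked, and still so for the second after the job is handed in, with the robot touching nothing.
It also fails if it takes over 64 s, if anything falls off the work surface, if the arm or the gripper's body presses on something with over 40 N, if the wrist force passes 120 N, or if a joint passes its speed limit or range.

ROBOT

A 6-joint arm with a two-finger parallel gripper is mounted at the origin on the work surface. World frame = base frame: x ahead of the robot, y to its left, z up, the work surface at z = 0. Lengths are in mm, angles in rad, forces in N, time in s.
With the tool pointing down it reaches from about 350 to 725 mm from the base axis. Payload 4.3 kg.
Tool frame: the origin (TCP) lies at the centre of the arm's flange, where the gripper is bolted on; the fingertips stand 173 mm ahead of it and the grasp point (between the pads) lies grip_depth ahead of it (grip_depth is the distance from the TCP to the grasp point, in mm); z points along the fingers, y is the direction in which the jaws open and shut (so a half turn about z gives the same grasp; the last joint's range is limited). The gripper opens to 85 mm and grips with 20 to 120 N. Pads are 22 mm wide; open, the fingers measure 114 mm over their backs; the gripper's body (76 mm by 85 mm) begins 54 mm behind the grasp point. The pads swing forward as they close: fully open they stand 13 mm farther back than shut.
Start: joints at [1.179, 0.377, 0.081, 1.274, 0, 1.46], TCP at [159.899, 552.341, 404.729] pointing down, gripper open.
Joint ranges: [-2.72, 2.72], [-0.84, 1.66], [-1.02, 1.22], [-1.77, 2.12], [-1.37, 1.28], [-3.14, 3.14]. Speed limits (rad/s): [2.57, 2.57, 3.14, 3.14, 3.14, 3.14].

INTERFACE

Orientations are given as a unit quaternion [w, x, y, z].
In Python, from bench import get_state, camera, camera_model, hand_in, grip_depth gives the robot as it stands.
- The arm moves only by the shell command python3 -m jog 'ROWS' [FORCE]. ROWS is JSON, one flat list of numbers, 7 for each row, row after row: the finger opening in m, from 0 to 0.0854, then the shift along the world's x, y, z in m, then the turn, a rotation vector about the world's x, y, z in rad. In form: [gripper, tx, ty, tz, rx, ry, rz, gripper, tx, ty, tz, rx, ry, rz, ...]. A call has 1 to 20 rows; each row is the pose to reach, as a shift and turn from the pose commanded when the call began; what a row does not reach only later rows make up. A row lasts 1/12 s, in which the tool goes at most 41.7 mm and 7.16 degrees, less where a joint would pass 70% of its speed; a pose out of reach is approached as far as the arm can. A call with a gripper value outside its range is refused whole. The fingers move at their own pace and stop on an object; FORCE is the grip in N (left out, the last holds). Time passes only in rows, so rows that repeat a pose let the fingers close. It gives the time, the measured TCP pose, the force and the opening at its end, in the units of the state.
- get_state(): the state, without advancing time (a new reading comes with each control period).
- camera(name): name is "side" or "top"; returns (picture, depth): 420x560x3 uint8, blue, green, red; 420x560 float32, mm along the optical axis (not along the pixel's ray), 0 where there is no reading.
- camera_model(name): a dict with "mtx" (3x3 intrinsics, pixels), "R" (3x3) and "t" (3): a world point X has camera coordinates R X + t. Camera axes: x right, y down, z forward; pixel columns grow to the right and rows downward; lengths in mm; the calibration is good to about 2 mm. A picture is of the moment at which its call begins. camera_model takes no time and is no camera call.
- hand_in(): hands the job in, once; it reports no verdict.
The state is a dict: "t": time; "qpos": joint angles; "joint_velocities": joint speeds; "tau": joint torques, N m; "position": TCP position; "orientation": TCP orientation; "contact_force": force on the tool from outside, world axes, zero at the start; "wrist_torque": the same for the moment, N m; "grip_width": opening from 0.0 (shut) to 1.0 (fully open).
Only numpy, scipy, OpenCV 4.12 (cv2) and the standard library are available. Lean on these libraries where they do the work, as an engineer would, in place of code of your own. Each camera call takes 0.05 s, during which the arm holds its last target. There are 200 camera calls.

## Working session

There is one attempt and no reset: what is moved stays moved. The work goes in short steps, Python scripts to look and compute and a shell command to move; the robot and the scene stay as the last step left them, time stands still between calls to the robot, and variables do not carry over. Pictures are saved under pics/ and viewed, about 8 in all and at most 12, crops included, and the job is handed in when it is done.

```bash
ls; mkdir -p pics; python3 - <<'E'
from bench import *
import cv2,numpy as np
print(get_state(),grip_depth if not callable(grip_depth) else grip_depth())
for n in("side","top"):
    p,d=camera(n);cv2.imwrite(f"pics/{n}0.png",p);np.save(f"{n}0.npy",d);m=camera_model(n);print(n,m)
E
```

```text
pics
{'t': 0.0, 'qpos': array([1.17870326e+00, 3.78088184e-01, 7.96083057e-02, 1.27439988e+00,
       1.46115628e-05, 1.46049589e+00]), 'joint_velocities': array([-4.67609013e-05,  7.59745753e-05, -7.38855922e-05, -1.12547584e-03,
       -3.87243274e-04, -5.47364814e-04]), 'tau': array([-1.86806254e-03, -4.63606346e+01,  2.69873750e+01,  2.09193269e-02,
       -2.49414989e-04, -7.82921035e-06]), 'position': array([159.76946231, 552.03822794, 403.7393515 ]), 'orientation': array([-2.66008407e-04,  1.40430537e-01,  9.90089985e-01, -1.00720460e-03]), 'contact_force': array([ 0.09441898,  0.52144078, -0.4190844 ]), 'wrist_torque': array([ 0.03795938,  0.00102382, -0.01298796]), 'grip_width': 0.9988281957043892} 154.70000000000002
side {'mtx': array([[486.68873079,   0.        , 277.94886512],
       [  0.        , 486.68873079, 200.68092   ],
       [  0.        ,   0.        ,   1.        ]]), 'R': array([[ 0.82237124, -0.56864277, -0.01873322],
       [-0.33036368, -0.45044742, -0.82943171],
       [ 0.46321202,  0.68828956, -0.55829393]]), 't': array([-387.95251545,  200.77822982, 1084.27211923])}
top {'mtx': array([[529.80350185,   0.        , 279.77681539],
       [  0.        , 529.80350185, 208.415743  ],
       [  0.        ,   0.        ,   1.        ]]), 'R': array([[ 0.01836252, -0.99975184,  0.01261276],
       [-0.99176778, -0.01981188, -0.12650753],
       [ 0.12672601, -0.01018593, -0.99188546]]), 't': array([  -4.09703277,  472.18012645, 1500.48558989])}
```

View pics/top0.png

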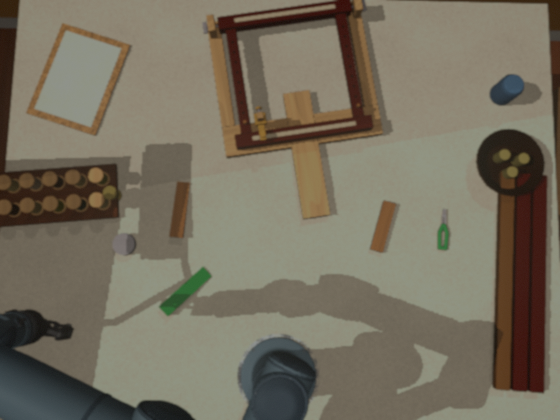

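View pics/side0.png

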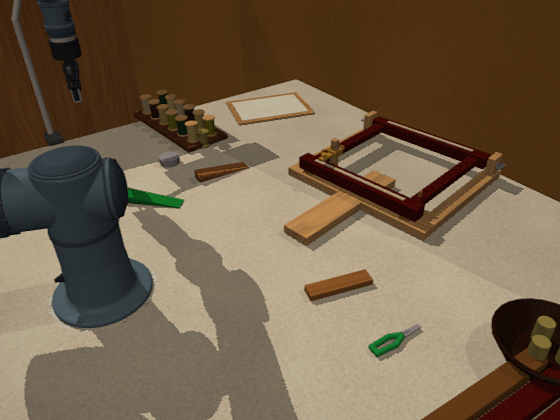

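Two plain-wood candidates: left (top 180,209 / side 220,172) and right (top 384,226 / side 338,285). The left one looks tapered toward the far end and the right one parallel. The green one (186,291) is the look-alike. I'll confirm with a crop and depth.

```bash
cat > h.py <<'E'
from bench import *
import cv2,numpy as np
def cloud(n,d):
    m=camera_model(n);K=m["mtx"];v,u=np.mgrid[:420,:560]
    c=np.stack([(u-K[0,2])/K[0,0]*d,(v-K[1,2])/K[1,1]*d,d],-1)
    return (c-m["t"])@m["R"]   # R^T (c-t)
def proj(n,X):
    m=camera_model(n);c=m["R"]@np.asarray(X,float)+m["t"];p=m["mtx"]@c;return p[:2]/p[2]
def tri(us,ut):
    P=[camera_model(n)["mtx"]@np.c_[camera_model(n)["R"],camera_model(n)["t"]] for n in("side","top")]
    X=cv2.triangulatePoints(P[0],P[1],np.array(us,float).reshape(2,1),np.array(ut,float).reshape(2,1));return (X[:3]/X[3]).ravel()
E
python3 - <<'E'
from h import *
s=cv2.imread("pics/side0.png");t=cv2.imread("pics/top0.png")
Z=lambda i,x,y,w,h,k:cv2.resize(i[y:y+h,x:x+w],(w*k,h*k),interpolation=cv2.INTER_CUBIC)
A=[Z(s,180,145,80,50,5),Z(s,295,255,80,50,5),]
B=[Z(t,145,165,80,60+20,5)[:350],Z(t,345,185,80,80,5)[:350]]
cv2.imwrite("pics/c1.png",np.vstack([np.hstack(A),np.hstack(B)]))
for nm in("top","side"):
    X=cloud(nm,np.load(nm+"0.npy"))
    print(nm,"bench z",X[260:300,400:440,2].mean() if nm=="top" else X[330:340,280:330,2].mean())
    for lab,(u0,u1,v0,v1) in ({"L":(165,195,178,242),"R":(365,405,195,258),"sill":(285,335,140,225)} if nm=="top" else {"L":(185,255,155,190),"R":(298,380,262,306),"sill":(280,350,190,245)}).items():
        P=X[v0:v1,u0:u1].reshape(-1,3);P=P[(P[:,2]>(3 if lab!="sill" else 20))&(P[:,2]<(40))]
        r=cv2.minAreaRect(P[:,:2].astype(np.float32));print(lab,len(P),r)
        a=P[:,0];
        for q in np.linspace(a.min(),a.max(),7)[:-1]:
            w=P[(a>=q)&(a<q+(np.ptp(a))/6)];print("  x%.0f y%.0f z %.1f max %.1f"%(w[:,0].mean(),w[:,1].mean(),np.median(w[:,2]),np.percentile(w[:,2],95)))
E
```

```text
top bench z 6.889826207367303
L 961 ((467.0942687988281, 298.3815612792969), (187.49407958984375, 85.47122955322266), 2.381741523742676)
  x391 y298 z 21.2 max 28.8
  x420 y298 z 19.9 max 27.0
  x451 y299 z 16.2 max 23.8
  x483 y297 z 11.6 max 18.8
  x513 y296 z 7.8 max 14.2
  x543 y296 z 5.3 max 10.2
R 1054 ((430.03704833984375, -303.4662170410156), (115.98204040527344, 184.4039306640625), 89.89601135253906)
  x357 y-294 z 7.7 max 20.4
  x384 y-292 z 14.6 max 21.0
  x415 y-294 z 14.2 max 21.9
  x445 y-301 z 13.9 max 21.9
  x476 y-306 z 13.2 max 20.6
  x502 y-304 z 7.0 max 20.0
sill 2001 ((567.3222045898438, -96.6895523071289), (229.01513671875, 145.78810119628906), 9.908931732177734)
  x468 y-95 z 25.3 max 30.0
  x505 y-91 z 25.5 max 30.9
  x544 y-84 z 25.0 max 30.4
  x582 y-78 z 25.5 max 30.9
  x621 y-70 z 25.8 max 30.7
  x661 y-68 z 25.2 max 31.7
side bench z 3.6987734944199655
L 732 ((457.91229248046875, 306.208740234375), (210.31373596191406, 233.84317016601562), 54.00322341918945)
  x352 y281 z 3.7 max 5.4
  x396 y299 z 17.3 max 26.9
  x436 y299 z 16.0 max 23.0
  x478 y287 z 9.3 max 16.6
  x521 y289 z 6.7 max 12.3
  x560 y306 z 4.1 max 7.0
R 1253 ((440.3544006347656, -290.02825927734375), (137.10107421875, 185.67066955566406), 52.488059997558594)
  x358 y-283 z 14.0 max 18.3
  x384 y-286 z 16.0 max 18.9
  x420 y-295 z 16.1 max 18.6
  x458 y-308 z 15.9 max 19.0
  x488 y-312 z 16.1 max 18.9
  x531 y-296 z 3.5 max 4.2
sill 1573 ((567.7198486328125, -77.3723373413086), (245.31051635742188, 96.27935028076172), 14.898309707641602)
  x466 y-98 z 25.8 max 28.3
  x504 y-95 z 26.0 max 28.3
  x544 y-87 z 25.8 max 28.0
  x584 y-81 z 25.8 max 28.4
  x622 y-71 z 26.2 max 28.4
  x659 y-47 z 26.0 max 29.4
```

View pics/c1.png

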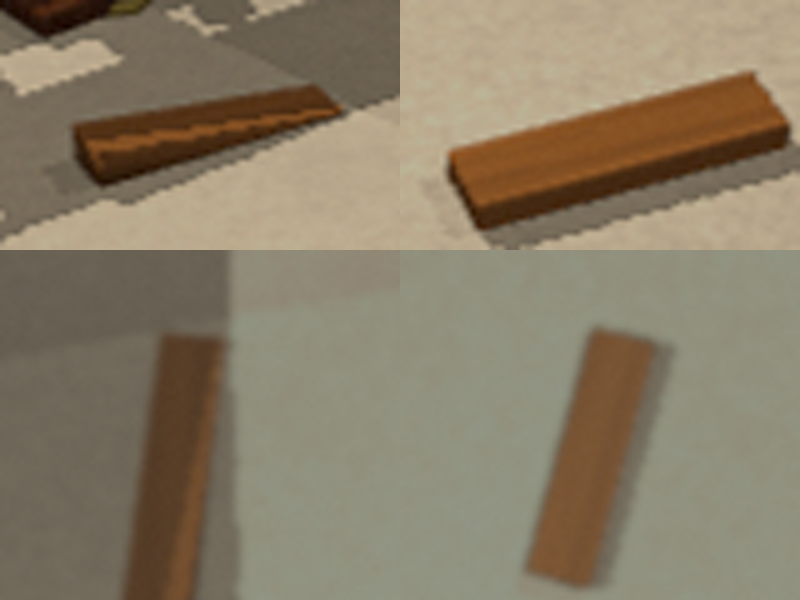

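Crop: the left piece tapers (side view: thick butt at (197,175), thin end at (246,164)). The right piece is parallel, so it is the packer. Next I'll fit the wedge and stand poses from silhouettes in both views.

```bash
cat > fit.py <<'E'
from h import *
from scipy.optimize import minimize
def hullpts(n,C,p,S=8):
    m=camera_model(n);c,s=np.cos(p[2]),np.sin(p[2])
    W=np.array([[p[0]+c*a-s*b,p[1]+s*a+c*b,z] for a,b,z in C])
    q=(m["R"]@W.T).T+m["t"];q=(m["mtx"]@q.T).T;return q[:,:2]/q[:,2:]
def draw(n,p,parts,roi,S=6):
    u0,u1,v0,v1=roi;im=np.zeros(((v1-v0)*S,(u1-u0)*S),np.float32)
    for C,val in parts:
        q=cv2.convexHull(((hullpts(n,C,p)-[u0-.5,v0-.5])*S).astype(np.float32))
        cv2.fillPoly(im,[np.round(q*16).astype(np.int32)],val,cv2.LINE_8,4)
    return cv2.resize(im,(u1-u0,v1-v0),interpolation=cv2.INTER_AREA)
def box(x0,x1,y0,y1,z0,z1):return [(x,y,z) for x in(x0,x1) for y in(y0,y1) for z in(z0,z1)]
def wedge(z):return [(x,y,z+h) for x,h2 in((-82.5,26),(82.5,4)) for y in(-19,19) for h in(0,h2)]
def fit(n,mask,parts,roi,p0):
    u0,u1,v0,v1=roi;M=mask[v0:v1,u0:u1].astype(np.float32)
    f=lambda e:np.abs(draw(n,p0+e*[1,1,.01],parts,roi)-M).sum()
    r=min((minimize(f,e0,method="Nelder-Mead",options=dict(initial_simplex=np.array(e0)+np.vstack([np.zeros(3),8*np.eye(3)]),maxiter=200)) for e0 in([0,0,0],[-4,-4,-4])),key=lambda r:r.fun)
    return p0+r.x*[1,1,.01],r.fun,M.sum()
E
python3 - <<'E'
from fit import *
I={n:cv2.imread(f"pics/{n}0.png") for n in("top","side")}
f=lambda n:I[n].astype(int)
vis=[]
for n,roi,sroi in(("top",(163,197,176,244),(285,340,152,222)),("side",(186,256,156,188),(280,352,188,244))):
    im=f(n);ratio=im[...,2]/(im[...,0]+1.)
    u0,u1,v0,v1=roi
    m=ratio>1.75
    print(n,"W",fit(n,m,[(wedge(0),1)],roi,np.array([465,298,0.])))
    ms=(ratio>1.6)&(im[...,2]>60)
    for nm,mm,r in(("w",m,roi),("s",ms,sroi)):
        u0,u1,v0,v1=r;vis.append(cv2.resize(np.hstack([I[n][v0:v1,u0:u1],cv2.cvtColor((mm[v0:v1,u0:u1]*255).astype(np.uint8),cv2.COLOR_GRAY2BGR)]),(400,300)))
    parts=[(box(-245,135,-40,40,0,25),1),(box(-30,60,-235,235,0,25),1),(box(-20,20,-200,200,33,71),0)]
    print(n,"S",fit(n,ms,parts,sroi,np.array([697,-57,.17])))
cv2.imwrite("pics/m.png",np.vstack([np.hstack(vis[:2]),np.hstack(vis[2:])]))
E
```

```text
top W (array([ 4.66946922e+02,  2.97195036e+02, -6.74298173e-02]), np.float64(113.11111450195312), np.float32(678.0))
top S (array([ 6.97467756e+02, -6.29746001e+01,  1.54238670e-01]), np.float64(98.25), np.float32(1738.0))
side W (array([ 4.68549917e+02,  3.00966721e+02, -7.06648269e-02]), np.float64(36.361114501953125), np.float32(527.0))
side S (array([ 6.96322348e+02, -5.64521050e+01,  1.74537142e-01]), np.float64(52.333335876464844), np.float32(2064.0))
```

View pics/m.png

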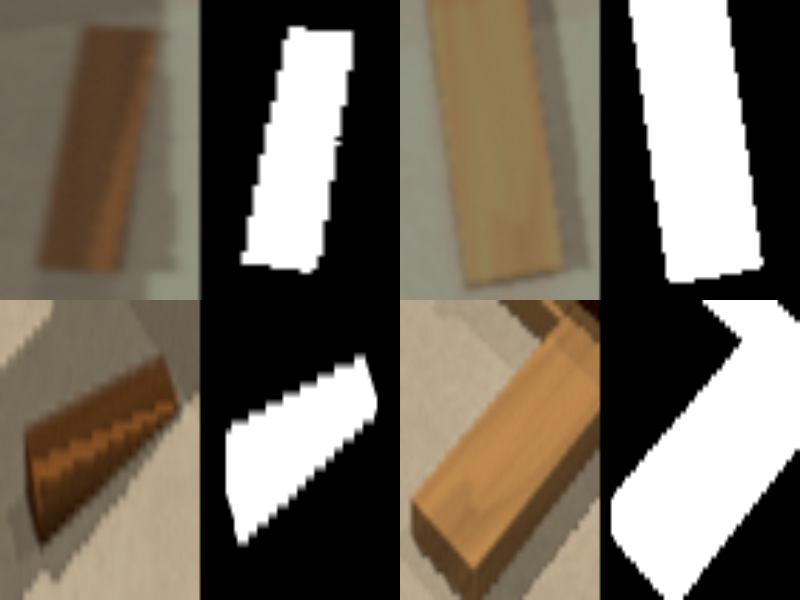

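```bash
python3 - <<'E'
from fit import *
I={n:cv2.imread(f"pics/{n}0.png").astype(float) for n in("top","side")}
parts=[(box(-245,135,-40,40,0,25),1),(box(-30,60,-235,235,0,25),1),(box(-20,20,-200,200,33,71),0)]
im=I["top"];R=im[...,2]/(im[...,0]+1);print(R[300,420],R[215,200],R[190,290],R[200,345])
for th in(1.15,1.25,1.35,1.5):
    print(th,"W",fit("top",R>th,[(wedge(0),1)],(163,200,176,244),np.array([467,298,-.07])),"S",fit("top",R>th,parts,(285,340,154,222),np.array([697,-59,.165])))
im=I["side"];R=im[...,2]/(im[...,0]+1)
for th in(1.45,1.6,1.75):print(th,"S",fit("side",R>th,parts,(276,350,196,246),np.array([697,-59,.165])))
E
python3 - <<'E'
import bench,inspect;print(type(bench.grip_depth))
E
```

```text
1.099236641221374 1.124031007751938 1.1328125 1.1507936507936507
1.15 W (array([ 4.65989669e+02,  3.05223208e+02, -1.20950360e-01]), np.float64(1331.3055419921875), np.float32(2136.0)) S (array([ 6.61899253e+02, -5.48615988e+01,  2.45031037e-01]), np.float64(1018.75), np.float32(2990.0))
<class 'float'>Traceback (most recent call last):
  File "<stdin>", line 6, in <module>
  File "fit.py", line 18, in fit
    r=min((minimize(f,e0,method="Nelder-Mead",options=dict(initial_simplex=np.array(e0)+np.vstack([np.zeros(3),8*np.eye(3)]),maxiter=200)) for e0 in([0,0,0],[-4,-4,-4])),key=lambda r:r.fun)
  File "fit.py", line 18, in <genexpr>
    r=min((minimize(f,e0,method="Nelder-Mead",options=dict(initial_simplex=np.array(e0)+np.vstack([np.zeros(3),8*np.eye(3)]),maxiter=200)) for e0 in([0,0,0],[-4,-4,-4])),key=lambda r:r.fun)
           ~~~~~~~~^^^^^^^^^^^^^^^^^^^^^^^^^^^^^^^^^^^^^^^^^^^^^^^^^^^^^^^^^^^^^^^^^^^^^^^^^^^^^^^^^^^^^^^^^^^^^^^^^^^^^^^^^^^^^^^^^^^^^^^
    res = _minimize_neldermead(fun, x0, args, callback, bounds=bounds,
                               **options)
    fxr = func(xr)
    fx = function(np.copy(x), *(wrapper_args + args))
  File "fit.py", line 17, in <lambda>
    f=lambda e:np.abs(draw(n,p0+e*[1,1,.01],parts,roi)-M).sum()
                      ~~~~^^^^^^^^^^^^^^^^^^^^^^^^^^^^
  File "fit.py", line 10, in draw
    q=cv2.convexHull(((hullpts(n,C,p)-[u0-.5,v0-.5])*S).astype(np.float32))
                       ~~~~~~~^^^^^^^
  File "fit.py", line 4, in hullpts
    m=camera_model(n);c,s=np.cos(p[2]),np.sin(p[2])
ValueError: time passes only in moves, steps and waits
```

```bash
sed -i '1a import functools\ncamera_model=functools.lru_cache(camera_model)' fit.py; timeout 200 python3 - <<'E'
from fit import *
I={n:cv2.imread(f"pics/{n}0.png").astype(float) for n in("top","side")}
parts=[(box(-245,135,-40,40,0,25),1),(box(-30,60,-235,235,0,25),1),(box(-20,20,-200,200,33,71),0)]
im=I["top"];R=im[...,2]/(im[...,0]+1)
for th in(1.35,1.5):
    print(th,"W",fit("top",R>th,[(wedge(0),1)],(163,200,176,244),np.array([467,298,-.07])),"S",fit("top",R>th,parts,(288,340,160,222),np.array([697,-59,.165])))
im=I["side"];R=im[...,2]/(im[...,0]+1)
for th in(1.5,1.7):print(th,"S",fit("side",R>th,parts,(276,350,196,246),np.array([697,-59,.165])))
E
```

```text
1.35 W (array([ 4.68506400e+02,  2.98440652e+02, -7.50403968e-02]), np.float64(46.02777862548828), np.float32(837.0)) S (array([ 6.94424074e+02, -5.85580486e+01,  1.81453277e-01]), np.float64(43.52777862548828), np.float32(1659.0))
1.5 W (array([ 4.67940088e+02,  2.97587089e+02, -7.49345639e-02]), np.float64(47.36111068725586), np.float32(752.0)) S (array([ 6.95956608e+02, -5.95653547e+01,  1.73709094e-01]), np.float64(56.02777862548828), np.float32(1576.0))
1.5 S (array([ 6.96197337e+02, -5.68981674e+01,  1.71905838e-01]), np.float64(43.19444274902344), np.float32(1831.0))
1.7 S (array([ 6.96771733e+02, -5.61247051e+01,  1.72868553e-01]), np.float64(48.11111068725586), np.float32(1820.0))
```

Pose estimates: wedge about (468, 299.5), yaw -0.072; stand origin about (696, -58), yaw 0.174. Both views agree within about 2 mm. Moving above the wedge.

```bash
python3 -m jog '[0.0854,0.12,-0.12,-0.05,0,0,0.1, 0.0854,0.2466,-0.2483,-0.13,0,0,0.21, 0.0854,0.2466,-0.2483,-0.13,0,0,0.21, 0.0854,0.2466,-0.2483,-0.13,0,0,0.21, 0.0854,0.2466,-0.2483,-0.13,0,0,0.21, 0.0854,0.2466,-0.2483,-0.13,0,0,0.21, 0.0854,0.2466,-0.2483,-0.13,0,0,0.21, 0.0854,0.2466,-0.2483,-0.13,0,0,0.21, 0.0854,0.2466,-0.2483,-0.13,0,0,0.21, 0.0854,0.2466,-0.2483,-0.13,0,0,0.21, 0.0854,0.2466,-0.2483,-0.13,0,0,0.21, 0.0854,0.2466,-0.2483,-0.13,0,0,0.21]' 40
```

```text
t: 1.1
position: [406.2, 304.0, 274.5]
orientation: [-0.001, 0.036, 0.999, -0.0]
contact_force: [-0.1, 0.2, 0.6]
grip_width: 0.995
```

```bash
python3 -m jog '[0.0854,0,0,-0.04,0,0,0, 0.0854,0,0,-0.07,0,0,0, 0.0854,0,0,-0.09,0,0,0, 0.0854,0,0,-0.099,0,0,0, 0.0854,0,0,-0.099,0,0,0, 0.0854,0,0,-0.099,0,0,0, 0.036,0,0,-0.099,0,0,0, 0.03,0,0,-0.099,0,0,0, 0.03,0,0,-0.099,0,0,0, 0.03,0,0,-0.099,0,0,0, 0.03,0,0,-0.099,0,0,0, 0.03,0,0,-0.099,0,0,0, 0.03,0,0,-0.099,0,0,0, 0.03,0,0,-0.099,0,0,0]' 40
python3 - <<'E'
from h import *
s=camera("side")[0];t=camera("top")[0]
Z=lambda i,x,y,w,h,k:cv2.resize(i[y:y+h,x:x+w],(w*k,h*k),interpolation=cv2.INTER_CUBIC)
cv2.imwrite("pics/g1.png",np.hstack([Z(s,150,110,130,100,3),Z(t,130,160,130,100,3)]))
E
```

```text
t: 2.27
position: [407.1, 304.3, 176.8]
orientation: [0.001, 0.036, 0.999, 0.001]
contact_force: [0.2, -0.2, 6.2]
grip_width: 0.436
```

View pics/g1.png

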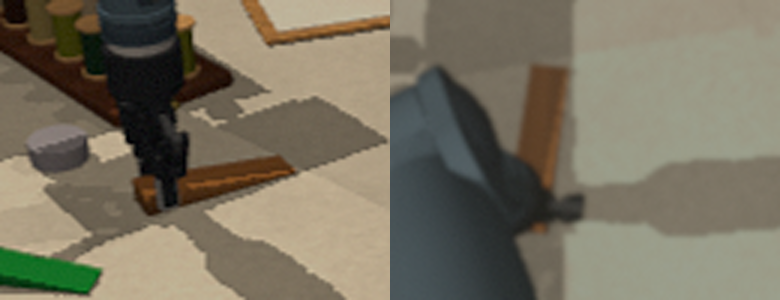

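```bash
python3 -m jog '[0.03,0,0,0.01,0,0,0, 0.03,0,0,0.03,0,0,0, 0.03,0,0,0.06,0,0,0, 0.03,0.03,-0.04,0.07,0,0,0.06, 0.03,0.06,-0.08,0.07,0,0,0.12, 0.03,0.1127,-0.2,0.07,0,0,0.246, 0.03,0.1127,-0.3928,0.07,0,0,0.246, 0.03,0.1127,-0.3928,0.07,0,0,0.246, 0.03,0.1127,-0.3928,0.07,0,0,0.246, 0.03,0.1127,-0.3928,0.07,0,0,0.246, 0.03,0.1127,-0.3928,0.07,0,0,0.246, 0.03,0.1127,-0.3928,0.07,0,0,0.246, 0.03,0.1127,-0.3928,0.07,0,0,0.246, 0.03,0.1127,-0.3928,0.07,0,0,0.246, 0.03,0.1127,-0.3928,0.07,0,0,0.246, 0.03,0.1127,-0.3928,0.07,0,0,0.246, 0.03,0.1127,-0.3928,0.07,0,0,0.246]' 60
python3 - <<'E'
from h import *
print(get_state()["position"])
s=camera("side")[0];t=camera("top")[0]
cv2.imwrite("pics/s2.png",s);cv2.imwrite("pics/t2.png",t)
Z=lambda i,x,y,w,h,k:cv2.resize(i[y:y+h,x:x+w],(w*k,h*k),interpolation=cv2.INTER_CUBIC)
cv2.imwrite("pics/g2.png",np.hstack([Z(s,250,120,130,150,3),Z(t,250,110,130,150,3)]))
E
```

```text
t: 3.78
position: [518.6, -87.5, 245.6]
orientation: [-0.001, -0.088, 0.996, 0.001]
contact_force: [0.1, 0.5, -1.5]
grip_width: 0.428
[518.60481824 -87.48302494 245.63891362]
```

View pics/g2.png

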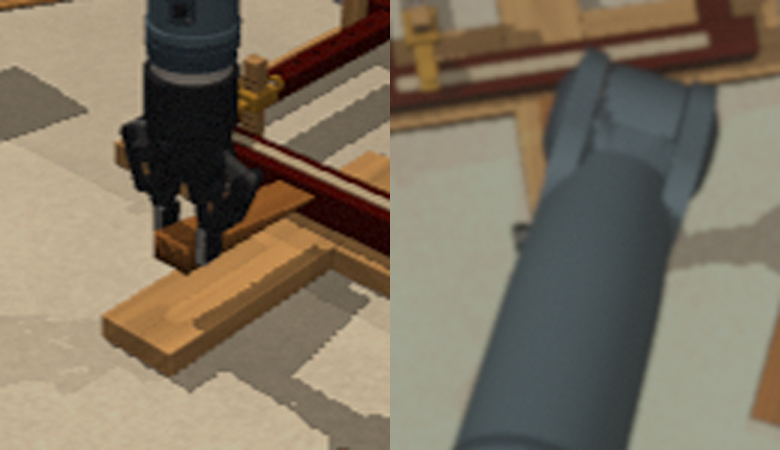

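```bash
python3 -m jog '[0.03,0,0,-0.02,0,0,0, 0.03,0,0,-0.035,0,0,0, 0.03,0,0,-0.041,0,0,0, 0.03,0,0,-0.041,0,0,0, 0.03,0,0,-0.043,0,0,0, 0.03,0,0,-0.044,0,0,0, 0.03,0,0,-0.044,0,0,0]'
python3 - <<'E'
from h import *
print(get_state()["position"])
s=camera("side")[0]
cv2.imwrite("pics/s3.png",s)
Z=lambda i,x,y,w,h,k:cv2.resize(i[y:y+h,x:x+w],(w*k,h*k),interpolation=cv2.INTER_CUBIC)
cv2.imwrite("pics/g3.png",Z(s,270,150,130,100,6))
E
```

```text
t: 4.47
position: [519.6, -88.7, 202.3]
orientation: [0.001, -0.087, 0.996, -0.0]
contact_force: [-0.9, -1.0, -0.2]
grip_width: 0.433
[519.58199975 -88.65400699 202.33282303]
```

View pics/g3.png

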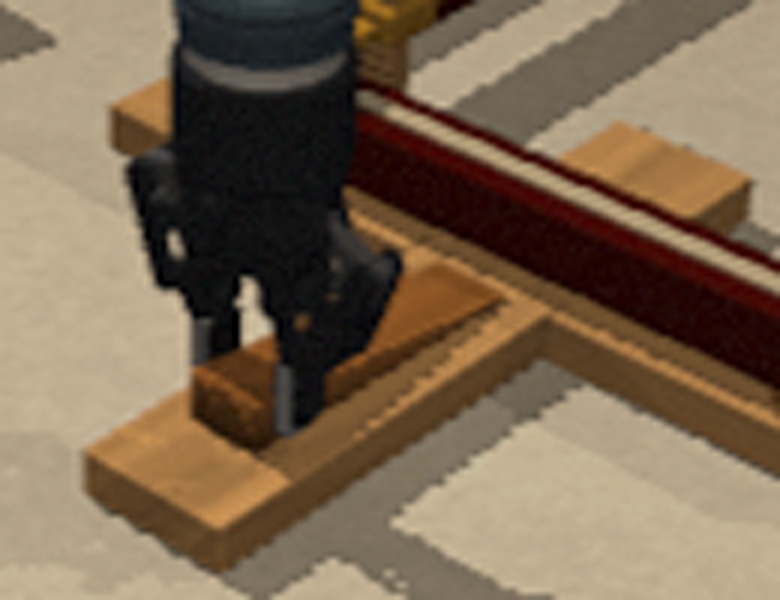

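The wedge lies flat and centred on the sill: its thin-end corners are at crop (438,262) and (500,297), with even gaps to the sill edges, and its weight is off the gripper. I'll let go, regrip 3 mm higher without preload, then slide it 38 mm.

```bash
python3 -m jog '[0.06,0,0,0,0,0,0, 0.06,0,0,0,0,0,0, 0.06,0,0,0,0,0,0, 0.06,0,0,0.003,0,0,0, 0.06,0,0,0.003,0,0,0, 0.03,0,0,0.003,0,0,0, 0.03,0,0,0.003,0,0,0, 0.03,0,0,0.003,0,0,0, 0.03,0,0,0.003,0,0,0, 0.03,0,0,0.003,0,0,0, 0.03,0,0,0.003,0,0,0, 0.03,0,0,0.003,0,0,0]' 40
python3 - <<'E'
from h import *
s=get_state();print(s["contact_force"],s["wrist_torque"],s["position"])
E
python3 -m jog '[0.03,0.005,0.0009,0,0,0,0, 0.03,0.01,0.0017,0,0,0,0, 0.03,0.0148,0.0026,0,0,0,0, 0.03,0.0197,0.0035,0,0,0,0, 0.03,0.0246,0.0043,0,0,0,0, 0.03,0.0295,0.0052,0,0,0,0, 0.03,0.0345,0.0061,0,0,0,0, 0.03,0.0374,0.0066,0,0,0,0, 0.03,0.0374,0.0066,0,0,0,0, 0.03,0.0374,0.0066,0,0,0,0]'
```

```text
t: 5.52
position: [519.4, -88.8, 205.0]
orientation: [0.0, -0.087, 0.996, -0.0]
contact_force: [-0.2, -0.4, 4.0]
grip_width: 0.43
[-0.22139307 -0.44257983  4.01293939] [-0.06310965  0.08435083 -0.01724632] [519.40079905 -88.81658125 205.0097451 ]
t: 6.35
position: [557.2, -82.1, 205.0]
orientation: [0.001, -0.087, 0.996, -0.0]
contact_force: [1.3, 0.6, 4.0]
grip_width: 0.435
```

```bash
python3 -m jog '[0.03,0,0,0.0007,0,0,0, 0.03,0.002,0.0003,0.0007,0,0,0, 0.03,0.0039,0.0007,0.0007,0,0,0, 0.03,0.0059,0.001,0.0007,0,0,0, 0.03,0.0079,0.0014,0.0007,0,0,0, 0.03,0.0098,0.0017,0.0007,0,0,0, 0.03,0.0098,0.0017,0.0007,0,0,0]'
python3 -m jog '[0.03,0.002,0.0003,0,0,0,0, 0.03,0.0039,0.0007,0,0,0,0, 0.03,0.0059,0.001,0,0,0,0, 0.03,0.0079,0.0014,0,0,0,0, 0.03,0.0079,0.0014,0,0,0,0]'
python3 -m jog '[0.03,0.002,0.0003,0,0,0,0, 0.03,0.0039,0.0007,0,0,0,0, 0.03,0.0059,0.001,0,0,0,0, 0.03,0.0079,0.0014,0,0,0,0, 0.03,0.0079,0.0014,0,0,0,0]'
```

```text
t: 6.93
position: [565.0, -80.5, 205.0]
orientation: [-0.002, -0.087, 0.996, -0.0]
contact_force: [-5.5, -1.6, 5.4]
grip_width: 0.438
t: 7.35
position: [572.9, -79.0, 205.0]
orientation: [-0.002, -0.087, 0.996, -0.0]
contact_force: [-7.5, -1.0, 4.9]
grip_width: 0.434
t: 7.77
position: [580.8, -77.7, 205.0]
orientation: [-0.002, -0.087, 0.996, -0.0]
contact_force: [-5.9, -0.2, 5.4]
grip_width: 0.432
```

```bash
python3 -m jog '[0.03,0.001,0.0002,0.001,0,0,0, 0.03,0.002,0.0003,0.001,0,0,0, 0.03,0.0039,0.0007,0.001,0,0,0, 0.03,0.0049,0.0009,0.001,0,0,0, 0.03,0.0049,0.0009,0.001,0,0,0]'
python3 -m jog '[0.03,0.001,0.0002,0,0,0,0, 0.03,0.002,0.0003,0,0,0,0, 0.03,0.003,0.0005,0,0,0,0, 0.03,0.0039,0.0007,0,0,0,0, 0.03,0.0039,0.0007,0,0,0,0]'
python3 - <<'E'
from h import *
s=camera("side")[0];t=camera("top")[0]
cv2.imwrite("pics/s4.png",s);cv2.imwrite("pics/t4.png",t)
Z=lambda i,x,y,w,h,k:cv2.resize(i[y:y+h,x:x+w],(w*k,h*k),interpolation=cv2.INTER_CUBIC)
cv2.imwrite("pics/g4.png",Z(s,270,120,130,100,6))
E
```

```text
t: 8.18
position: [586.0, -76.5, 205.3]
orientation: [-0.002, -0.087, 0.996, 0.0]
contact_force: [-4.1, -0.7, -2.2]
grip_width: 0.432
t: 8.6
position: [590.9, -76.0, 206.0]
orientation: [-0.0, -0.087, 0.996, 0.0]
contact_force: [-4.1, 0.5, -4.4]
grip_width: 0.433
```

View pics/g4.png

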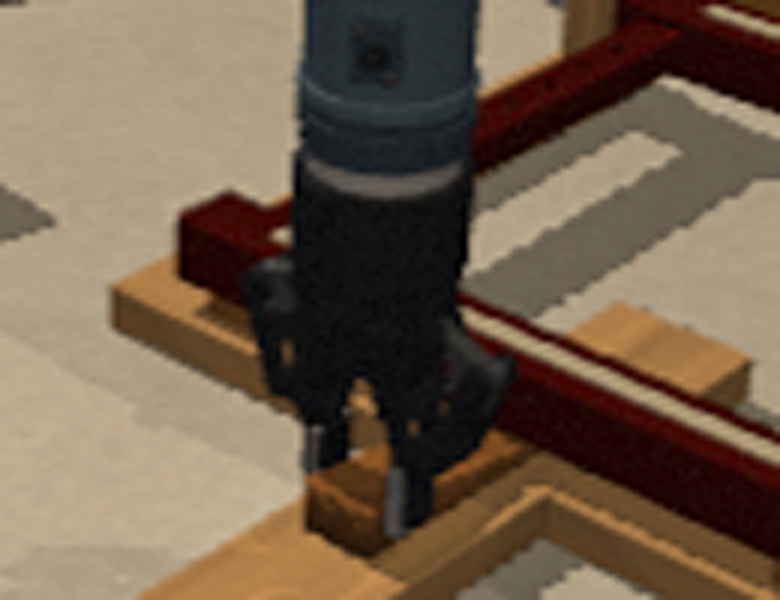

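```bash
python3 -m jog '[0.03,0.001,0.0002,-0.0005,0,0,0, 0.03,0.002,0.0003,-0.0005,0,0,0, 0.03,0.003,0.0005,-0.0005,0,0,0, 0.03,0.003,0.0005,-0.0005,0,0,0]'
python3 -m jog '[0.03,0.001,0.0002,0,0,0,0, 0.03,0.002,0.0003,0,0,0,0, 0.03,0.003,0.0005,0,0,0,0, 0.03,0.003,0.0005,0,0,0,0]'
python3 -m jog '[0.03,0.001,0.0002,0,0,0,0, 0.03,0.002,0.0003,0,0,0,0, 0.03,0.003,0.0005,0,0,0,0, 0.03,0.003,0.0005,0,0,0,0]'
```

```text
t: 9.03
position: [594.2, -75.6, 205.9]
orientation: [0.0, -0.087, 0.996, 0.0]
contact_force: [-2.3, 0.2, -4.5]
grip_width: 0.434
t: 9.37
position: [597.3, -75.1, 205.9]
orientation: [0.0, -0.087, 0.996, 0.0]
contact_force: [-3.5, -0.4, -3.8]
grip_width: 0.431
t: 9.7
position: [600.2, -74.5, 205.9]
orientation: [0.0, -0.087, 0.996, 0.0]
contact_force: [-3.7, -1.6, -4.9]
grip_width: 0.436
```

```bash
python3 -m jog '[0.03,0.001,0.0002,-0.0006,0,0,0, 0.03,0.002,0.0003,-0.0006,0,0,0, 0.03,0.003,0.0005,-0.0006,0,0,0, 0.03,0.003,0.0005,-0.0006,0,0,0]'
python3 -m jog '[0.03,0.001,0.0002,0,0,0,0, 0.03,0.002,0.0003,0,0,0,0, 0.03,0.003,0.0005,0,0,0,0, 0.03,0.003,0.0005,0,0,0,0]'
```

```text
t: 10.03
position: [603.3, -74.0, 205.4]
orientation: [0.0, -0.087, 0.996, 0.0]
contact_force: [-3.4, -0.0, -5.3]
grip_width: 0.434
t: 10.37
position: [606.0, -73.5, 205.2]
orientation: [-0.0, -0.087, 0.996, 0.0]
contact_force: [-4.4, -0.7, -5.5]
grip_width: 0.436
```

```bash
python3 -m jog '[0.05,0,0,0,0,0,0, 0.05,0,0,0,0,0,0, 0.05,0,0,0,0,0,0, 0.05,0,0,0,0,0,0, 0.05,0,0,0.0005,0,0,0, 0.05,0,0,0.0005,0,0,0]'
python3 -m jog '[0.03,0,0,0,0,0,0, 0.03,0,0,0,0,0,0, 0.03,0,0,0,0,0,0, 0.03,0,0,0,0,0,0, 0.03,0,0,0,0,0,0]' 30
python3 -m jog '[0.03,0.001,0.0002,0,0,0,0, 0.03,0.002,0.0003,0,0,0,0, 0.03,0.003,0.0005,0,0,0,0, 0.03,0.003,0.0005,0,0,0,0]'
```

```text
t: 10.87
position: [606.5, -73.6, 206.4]
orientation: [0.001, -0.087, 0.996, -0.0]
contact_force: [-0.4, 0.0, -0.4]
grip_width: 0.585
t: 11.28
position: [606.2, -73.6, 206.2]
orientation: [0.0, -0.087, 0.996, -0.0]
contact_force: [0.1, -0.4, 3.1]
grip_width: 0.433
t: 11.62
position: [607.3, -73.3, 206.1]
orientation: [-0.002, -0.087, 0.996, -0.0]
contact_force: [-8.0, -2.1, 11.2]
grip_width: 0.435
```

```bash
python3 -m jog '[0.03,0.0005,0.0001,0.0005,0,0,0, 0.03,0.001,0.0002,0.0005,0,0,0, 0.03,0.001,0.0002,0.0005,0,0,0]'
python3 -m jog '[0.03,0.0005,0.0001,0.0003,0,0,0, 0.03,0.001,0.0002,0.0003,0,0,0, 0.03,0.001,0.0002,0.0003,0,0,0]'
python3 - <<'E'
from h import *
s=camera("side")[0];t=camera("top")[0]
cv2.imwrite("pics/s5.png",s);cv2.imwrite("pics/t5.png",t)
Z=lambda i,x,y,w,h,k:cv2.resize(i[y:y+h,x:x+w],(w*k,h*k),interpolation=cv2.INTER_CUBIC)
a=cv2.imread("pics/t0.png") if 0 else cv2.imread("pics/s2.png")
cv2.imwrite("pics/g5.png",np.hstack([Z(a,300,130,66,70,6),Z(s,300,130,66,70,6)]))
E
```

```text
t: 11.87
position: [607.8, -73.2, 206.2]
orientation: [-0.003, -0.087, 0.996, -0.0]
contact_force: [-8.1, -2.4, 8.5]
grip_width: 0.436
t: 12.12
position: [608.5, -73.0, 206.2]
orientation: [-0.003, -0.087, 0.996, -0.0]
contact_force: [-9.1, -1.7, 7.8]
grip_width: 0.436
```

View pics/g5.png

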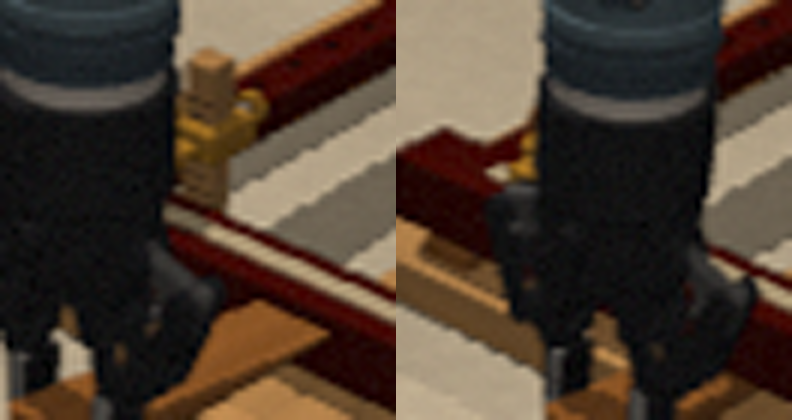

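```bash
python3 -m jog '[0.065,0,0,0,0,0,0, 0.065,0,0,0,0,0,0, 0.065,0,0,0,0,0,0, 0.065,0,0,0,0,0,0, 0.065,0,0,0.03,0,0,0, 0.065,0,0,0.06,0,0,0, 0.065,-0.04,0.0,0.08,0,0,0, 0.02,-0.08,0.03,0.08,0,0,0, 0.0,-0.15,0.1,0.08,0,0,0, 0.0,-0.15,0.1,0.08,0,0,0, 0.0,-0.15,0.1,0.08,0,0,0, 0.0,-0.15,0.1,0.08,0,0,0, 0.0,-0.15,0.1,0.08,0,0,0]'
python3 - <<'E'
from h import *
s=camera("side")[0];t=camera("top")[0]
cv2.imwrite("pics/s6.png",s);cv2.imwrite("pics/t6.png",t)
Z=lambda i,x,y,w,h,k:cv2.resize(i[y:y+h,x:x+w],(w*k,h*k),interpolation=cv2.INTER_CUBIC)
a=cv2.imread("pics/side0.png")
cv2.imwrite("pics/g6.png",np.vstack([np.hstack([Z(a,310,135,50,50,8),Z(s,310,135,50,50,8)]),Z(s,290,165,160,40,5)]))
E
```

```text
t: 13.3
position: [460.2, 28.2, 286.8]
orientation: [0.0, -0.088, 0.996, -0.0]
contact_force: [0.3, 0.1, 0.1]
grip_width: -0.0
```

View pics/g6.png

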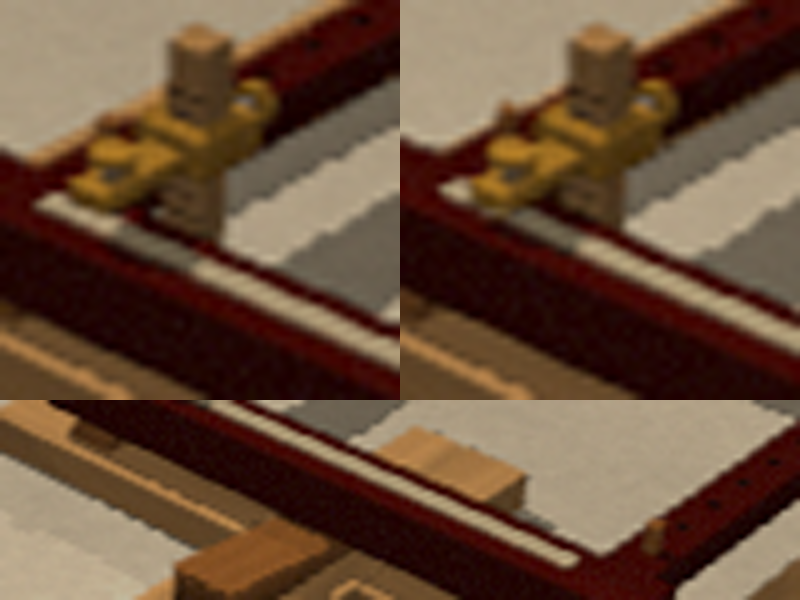

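The frame's front bar is up about 6 mm and square: the stripe corner near the stop rose from crop y 205 to 190. The wedge is centred under it. Whether the screw tip has met the bar can't be resolved at this scale. I'll push from behind with the shut fingers to get clean forces.

```bash
python3 -m jog '[0,0.04,-0.04,0,0,0,0, 0,0.08,-0.08,0,0,0,0, 0,0.097,-0.110,0,0,0,0, 0,0.097,-0.110,0,0,0,0, 0,0.097,-0.110,-0.03,0,0,0, 0,0.097,-0.110,-0.06,0,0,0, 0,0.097,-0.110,-0.078,0,0,0, 0,0.097,-0.110,-0.078,0,0,0, 0,0.097,-0.110,-0.078,0,0,0]'
python3 -m jog '[0,0.005,0.0009,0,0,0,0, 0,0.0099,0.0017,0,0,0,0, 0,0.0128,0.0022,0,0,0,0, 0,0.0128,0.0022,0,0,0,0]'
python3 - <<'E'
from h import *
s=camera("side")[0];cv2.imwrite("pics/s7.png",s)
cv2.imwrite("pics/g7.png",cv2.resize(s[150:230,280:380],(800,600)[:2],interpolation=cv2.INTER_CUBIC)) 
E
```

```text
t: 14.15
position: [558.2, -83.6, 207.6]
orientation: [-0.001, -0.086, 0.996, 0.0]
contact_force: [-0.6, 0.1, 1.1]
grip_width: 0.003
t: 14.48
position: [572.6, -80.5, 210.2]
orientation: [0.002, -0.087, 0.996, -0.001]
contact_force: [-0.2, 0.1, 0.3]
grip_width: 0.0
```

View pics/g7.png

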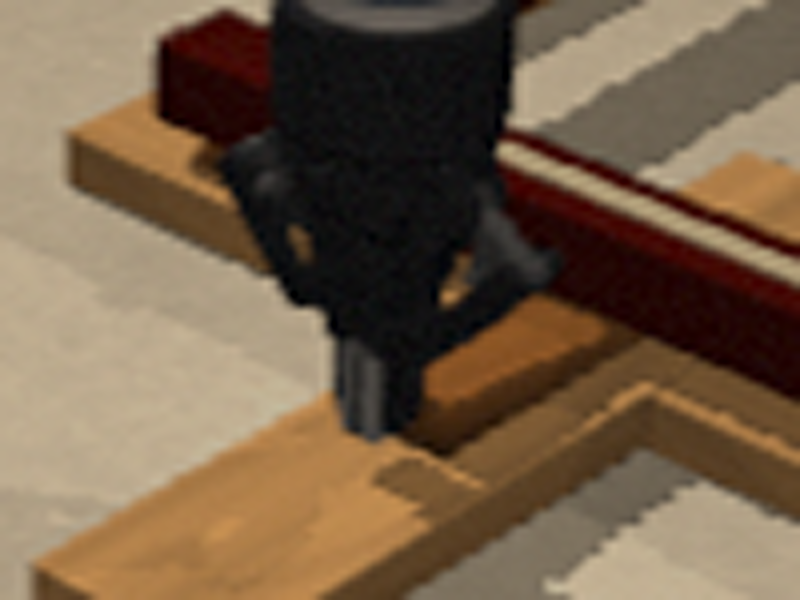

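```bash
python3 -m jog '[0,0.001,0.0012,0,0,0,0, 0,0.002,0.0014,0,0,0,0, 0,0.003,0.0016,0,0,0,0, 0,0.003,0.0016,0,0,0,0]'
python3 -m jog '[0,0.001,0.0002,0,0,0,0, 0,0.0015,0.0003,0,0,0,0, 0,0.0015,0.0003,0,0,0,0]'
python3 -m jog '[0,0.001,0.0002,0,0,0,0, 0,0.0015,0.0003,0,0,0,0, 0,0.0015,0.0003,0,0,0,0]'
python3 -m jog '[0,0.001,0.0002,0,0,0,0, 0,0.001,0.0002,0,0,0,0]'
python3 -m jog '[0,0.001,0.0002,0,0,0,0, 0,0.001,0.0002,0,0,0,0]'
```

```text
t: 14.87
position: [573.9, -78.8, 208.7]
orientation: [0.0, -0.087, 0.996, 0.0]
contact_force: [0.2, 0.0, 0.6]
grip_width: -0.004
t: 15.12
position: [575.4, -78.6, 208.6]
orientation: [0.0, -0.087, 0.996, 0.0]
contact_force: [1.1, -0.3, -0.3]
grip_width: 0.002
t: 15.37
position: [576.2, -78.3, 208.4]
orientation: [-0.001, -0.087, 0.996, -0.0]
contact_force: [-2.8, -1.6, 2.4]
grip_width: 0.003
t: 15.53
position: [576.5, -78.2, 208.2]
orientation: [-0.002, -0.087, 0.996, -0.0]
contact_force: [-5.6, -1.5, 2.7]
grip_width: 0.0
t: 15.7
position: [577.0, -78.0, 208.0]
orientation: [-0.003, -0.087, 0.996, -0.0]
contact_force: [-6.7, -1.0, 4.0]
grip_width: 0.001
```

```bash
python3 -m jog '[0,0.001,0.0002,0,0,0,0, 0,0.001,0.0002,0,0,0,0]'
python3 -m jog '[0,0.001,0.0002,0,0,0,0, 0,0.001,0.0002,0,0,0,0]'
python3 -m jog '[0,0.001,0.0002,0,0,0,0, 0,0.001,0.0002,0,0,0,0]'
```

```text
t: 15.87
position: [577.6, -77.7, 207.9]
orientation: [-0.003, -0.087, 0.996, -0.0]
contact_force: [-7.7, -2.1, 3.7]
grip_width: 0.0
t: 16.03
position: [578.3, -77.5, 207.8]
orientation: [-0.004, -0.087, 0.996, -0.0]
contact_force: [-8.0, -1.3, 5.1]
grip_width: -0.0
t: 16.2
position: [579.0, -77.3, 207.7]
orientation: [-0.004, -0.087, 0.996, -0.0]
contact_force: [-9.8, -2.1, 5.1]
grip_width: 0.0
```

```bash
python3 -m jog '[0,0.001,0.0002,0,0,0,0, 0,0.001,0.0002,0,0,0,0, 0,0.001,0.0002,0,0,0,0]'
python3 -m jog '[0,0.001,0.0002,0,0,0,0, 0,0.001,0.0002,0,0,0,0, 0,0.001,0.0002,0,0,0,0]'
```

```text
t: 16.45
position: [579.6, -77.1, 207.5]
orientation: [-0.004, -0.087, 0.996, -0.0]
contact_force: [-11.3, -2.9, 4.9]
grip_width: -0.004
t: 16.7
position: [580.3, -77.0, 207.4]
orientation: [-0.005, -0.087, 0.996, -0.0]
contact_force: [-12.1, -2.6, 5.7]
grip_width: 0.001
```

```bash
python3 -m jog '[0,0.0008,0.0001,0,0,0,0, 0,0.0008,0.0001,0,0,0,0, 0,0.0008,0.0001,0,0,0,0]'
```

```text
t: 16.95
position: [580.7, -76.8, 207.3]
orientation: [-0.005, -0.087, 0.996, -0.0]
contact_force: [-11.9, -2.3, 5.9]
grip_width: 0.004
```

```bash
python3 -m jog '[0,0.001,0.0002,0,0,0,0, 0,0.001,0.0002,0,0,0,0, 0,0.001,0.0002,0,0,0,0]'
python3 -m jog '[0,0.0007,0.0001,0,0,0,0, 0,0.0007,0.0001,0,0,0,0, 0,0.0007,0.0001,0,0,0,0]'
```

```text
t: 17.2
position: [581.4, -76.7, 207.2]
orientation: [-0.006, -0.086, 0.996, -0.0]
contact_force: [-13.4, -2.8, 7.2]
grip_width: -0.008
t: 17.45
position: [581.8, -76.6, 207.1]
orientation: [-0.006, -0.086, 0.996, -0.0]
contact_force: [-14.4, -3.3, 7.0]
grip_width: -0.001
```

Push is now about 14.8 N, some 12.7 N net of drag, against about 5 N steady: roughly 2.5 times, with a slope of about 1.7 N/mm. I'll back off and check.

```bash
python3 -m jog '[0,-0.005,-0.0009,0,0,0,0, 0,-0.015,-0.0026,0,0,0,0, 0,-0.03,-0.0052,0,0,0,0, 0,-0.03,-0.0052,0.03,0,0,0, 0,-0.05,-0.0052,0.07,0,0,0, 0,-0.09,0.04,0.09,0,0,0, 0,-0.13,0.12,0.1,0,0,0, 0,-0.13,0.2,0.1,0,0,0, 0,-0.13,0.2,0.1,0,0,0, 0,-0.13,0.2,0.1,0,0,0, 0,-0.13,0.2,0.1,0,0,0, 0,-0.13,0.2,0.1,0,0,0]'
python3 - <<'E'
from fit import *
s=camera("side")[0];t=camera("top")[0]
cv2.imwrite("pics/s8.png",s);cv2.imwrite("pics/t8.png",t)
Z=lambda i,x,y,w,h,k:cv2.resize(i[y:y+h,x:x+w],(w*k,h*k),interpolation=cv2.INTER_CUBIC)
A=Z(s,310,135,50,50,8)
p=np.array([696-17.32,-57.7-0,.174]);
B=Z(s,275,165,100,75,4);Cc=Z(t,270,110,100,75,4)
cv2.imwrite("pics/g8.png",np.vstack([np.hstack([Z(cv2.imread("pics/s6.png"),310,135,50,38,8),Z(s,310,135,50,38,8)]),np.hstack([B[:290],Cc[:290]])]))
# bar pixel shift s6->s8 near stop and mid
a=cv2.cvtColor(cv2.imread("pics/side0.png"),6);b=cv2.cvtColor(cv2.imread("pics/s6.png"),6);c=cv2.cvtColor(s,6)
for u0,u1,v0,v1 in((385,425,178,215),):
    f=lambda i:np.float32(i[v0:v1,u0:u1]);w=cv2.createHanningWindow((u1-u0,v1-v0),5)
    print(cv2.phaseCorrelate(f(a),f(b),w),cv2.phaseCorrelate(f(b),f(c),w),proj("side",[690,-157,75]),proj("side",[690,-157,85]))
E
```

```text
t: 18.45
position: [455.6, 127.1, 309.5]
orientation: [0.001, -0.09, 0.996, 0.001]
contact_force: [-0.4, -0.6, 1.4]
grip_width: 0.003
((0.46969448033475203, -1.433264065084444), 1.1914061000943184) ((-0.0988747298749928, -0.19512057191335686), 0.9670548629760742) [381.71570814 193.4386049 ] [382.10673865 190.17260392]
```

View pics/g8.png

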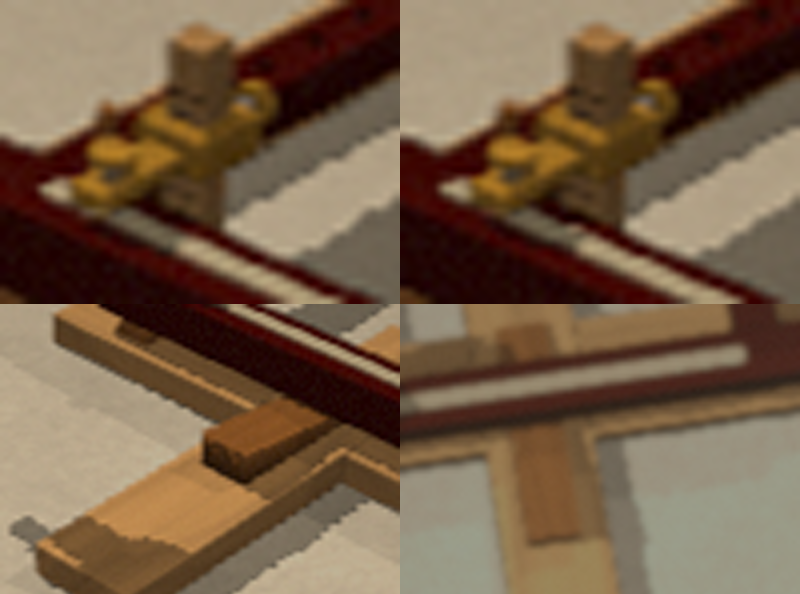

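The wedge sits under the bar and the bar is at the stop. I'll check centring and squareness by fitting.

```bash
python3 - <<'E'
from fit import *
for n,roi in(("top",(290,325,144,176-30+32)),("side",(318,362,188,236-20))):
    im=cv2.imread(f"pics/{'t' if n=='top' else 's'}8.png").astype(float)
    R=im[...,2]/(im[...,0]+1)
    bar=[(box(-20,20,-200,200,41,79),0),(box(-30,-20,-200,200,25,60),0)] if 0 else [(box(-20,20,-200,200,41,79),0)]
    print(n,[ (th,*fit(n,(R>th),[([(x-0,y,z) for x,y,z in wedge(25)],1)],roi,np.array([696-45*.985,-57.7-45*.173,.174]))) for th in ()])
    if n=="top":
        for v in(150,156,162,166,170,173):print(v,[f"{x:.2f}" for x in R[v,292:326:1]])
        sp=[np.array([696,-57.7,.174])]
    P=lambda a,b,z:hullpts(n,[(a,b,z)],[696,-57.7,.174])[0].round(1).tolist()
    print("pred butt top L/R",P(-126+18,19,51),P(-108,-19,51),"butt bottom R",P(-108,-19,25),"at bar",P(-25,19,40),P(-25,-19,40),"sill at butt",P(-108,40,25),P(-108,-40,25))
E
```

```text
top []
150 ['1.60', '1.83', '1.86', '1.86', '1.92', '1.96', '2.03', '2.26', '2.45', '2.57', '2.53', '2.55', '2.51', '2.53', '2.55', '2.53', '2.49', '2.42', '2.50', '2.40', '2.14', '2.02', '1.95', '1.88', '1.91', '1.93', '1.81', '1.59', '1.33', '1.26', '1.23', '1.23', '1.25', '1.24']
156 ['1.35', '1.59', '1.73', '1.77', '1.81', '1.86', '1.95', '2.05', '2.30', '2.49', '2.51', '2.47', '2.47', '2.52', '2.46', '2.56', '2.56', '2.54', '2.49', '2.52', '2.40', '2.14', '2.00', '1.92', '1.89', '1.90', '1.95', '1.78', '1.52', '1.32', '1.25', '1.26', '1.25', '1.25']
162 ['1.19', '1.32', '1.55', '1.73', '1.77', '1.85', '1.90', '1.92', '2.03', '2.30', '2.48', '2.52', '2.52', '2.50', '2.48', '2.44', '2.56', '2.49', '2.47', '2.62', '2.45', '2.42', '2.18', '1.97', '1.91', '1.92', '1.89', '1.93', '1.78', '1.47', '1.30', '1.25', '1.23', '1.24']
166 ['1.18', '1.23', '1.40', '1.66', '1.78', '1.79', '1.88', '1.92', '1.95', '2.08', '2.31', '2.42', '2.46', '2.44', '2.38', '2.48', '2.50', '2.49', '2.42', '2.40', '2.41', '2.47', '2.24', '2.05', '1.92', '1.92', '1.94', '1.92', '1.90', '1.67', '1.38', '1.27', '
[... 190 characters left out ...]
.82', '1.74', '1.77', '1.79', '1.76', '1.77', '1.79', '1.84', '1.85', '1.65', '1.39', '1.26', '1.23']
173 ['1.17', '1.18', '1.21', '1.36', '1.64', '1.76', '1.84', '1.89', '1.86', '1.90', '1.88', '1.90', '1.84', '1.85', '1.83', '1.83', '1.88', '1.87', '1.85', '1.88', '1.86', '1.81', '1.75', '1.72', '1.74', '1.75', '1.75', '1.79', '1.82', '1.85', '1.76', '1.51', '1.30', '1.23']
pred butt top L/R [302.4, 168.6] [315.4, 166.6] butt bottom R [314.7, 168.4] at bar [297.6, 141.7] [310.4, 139.8] sill at butt [294.8, 171.4] [321.7, 167.4]
side []
pred butt top L/R [325.6, 197.2] [336.7, 202.8] butt bottom R [336.2, 211.0] at bar [345.2, 188.5] [356.2, 193.7] sill at butt [319.3, 202.2] [342.5, 214.2]
```

```bash
python3 - <<'E'
from bench import *
print(hand_in())
E
```

```text
the job is handed in; nothing more can be done
None
```

The tapered wooden wedge (the left-hand piece; the right-hand one was the packer) now holds the frame's front bar up against the height stop. I handed the job in at about 18.5 s of the 64 s, with the arm well clear of everything.

I laid the wedge flat on the sill, let go, regripped it and slid it in thin end first. For the last few millimetres I pushed on the butt with the shut fingers.

**Nip:** The push climbed at about 1.7 N per mm to 14.8 N, or about 12.7 N net of drag. The steady push before the stop was about 5 N net of drag, so the final push is roughly 2.5 times that. It comes from noisy force readings, and the drag is my estimate.

**Centring:** In the last top view the wedge is square to the sill within about 1° and roughly 1 to 1.5 mm left of centre. I left that as it was.

**Not confirmed by camera:** The pictures are too coarse to show the screw tip touching the bar, so contact with the stop rests on the climbing push alone. After the first slide the bar had risen about 6 mm by one image estimate. A second estimate, further along the bar, gave about 4.5 mm.

I didn't move or touch any of the bystanders, though I took no last picture to check each one.

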